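Set the drawing exercise

TASK

Show the drawing class what to sketch: point at the tip of the plaster cone with the fingertips two or three centimetres above it and hold still there for two seconds, then point in the same way at the middle of the top of the shorter of the two plaster cylinders. Then start the desk timer by pressing the raised end of its see-saw bar right down, and draw the hand back. Do not touch any of the plaster models, do not lift or shove the timer, and leave everything else where it stands.

Things in the scene. Friction and masses are not known exactly. Their poses are not given: they have to be found in the camera images.
- cone: White plaster drawing model, loose, standing upright on the board among the others: a round cone, base 72 mm across, 110 mm high (the other pointed model, the pyramid, has four flat sides). Origin: centre of its underside, z up.
- cone_tip (a point): The apex of the cone, 110 mm above its underside.
- cyl_short: White plaster drawing model, loose, standing upright on the board among the others: the shorter of the two upright cylinders, 60 mm across and 60 mm high, flat round top. Origin: centre of its underside, z up.
- cyl_short_top (a point): Centre of the flat top of the shorter cylinder, 60 mm above its underside.
- cyl_tall: White plaster drawing model, loose, standing upright on the board among the others: the taller cylinder, 60 mm across and 130 mm high; the tallest model, its top 142 mm above the table. Origin: centre of its underside.
- cube: White plaster drawing model, loose, standing upright on the board among the others: a 60 mm cube. Origin: centre of its underside.
- pyramid: White plaster drawing model, loose, standing upright on the board among the others: a square pyramid, base 66 mm, 110 mm high. Origin: centre of its underside.
- board: Fixed plywood board, 270 x 400 mm and 12 mm thick, lying flat on the table; the five plaster models stand on it, which model is where changes, their centres at least 100 mm apart. Origin: centre of its underside, its own y along the long side.
- timer: Grey desk timer standing loose on the table, 0.7 kg, to the robot's right of the board: a box 64 mm (its own x) x 140 mm (its own y) x 44 mm high, with a black see-saw bar on top, 125 mm long, along its own y. Origin: centre of its underside; the raised end of the bar is the +y end.
- rocker_pad (a point): Centre of the top of the 32 mm square pad on the raised end of the timer's bar; about 75 mm above the table at the start. It moves with the bar, in an arc of 45 mm radius, and sinks about 13 mm when pressed right down.
- rocker (a joint): Tilt of the timer's see-saw bar, rad: about 0 = the start end raised, 0.30 = that end right down at its stop (timer running). Pressing takes about 1 to 2 N at the pad, and the bar stays where it is left.
- tumbler: Empty red plastic tumbler, 80 mm across, 110 mm high, loose on the table to the left of the board. Origin: centre of its underside.
- jar: Small lidded glass jar, 54 mm across, 60 mm high, loose on the table to the left of the board. Origin: centre of its underside.
- brush: Paint brush 200 mm long lying loose on the table beyond the timer. Origin: under its middle.
Things that resemble listed ones, but are neither listed nor needed, are in the scene too. Leave any green look-alike of the timer alone.

How it is judged:
On the way, in this order (a step that is already met when the one before it is completed fails the run):
1. the fingertips are held just above the tip of the cone (grasp point within 30 mm sideways and 15 to 75 mm above it) for at least 1.2 s (horizontal distance between the grasp point and cone_tip below 0.03 m and z of the grasp point in the frame of cone_tip between 0.015 and 0.075 m), for 1.2 s.
2. then just above the middle of the top of the shorter cylinder, in the same way, for at least 1.2 s (horizontal distance between the grasp point and cyl_short_top below 0.03 m and z of the grasp point in the frame of cyl_short_top between 0.015 and 0.075 m), for 1.2 s.
3. then the raised end of the timer's bar is pressed right down (value of joint rocker above 0.23 rad), for 0.1 s.
At the end, for the whole second after the job is handed in: The timer's bar is down at its start end (joint above 0.23 of 0.30 rad) and the timer stands flat within 30 mm of where it was; the five models stand upright and at rest within 8 mm, and the tumbler, jar and brush within 20 mm, of where they were (value of joint rocker above 0.23 rad and height (world z) of timer below 0.01 m and distance of timer from where it was at the start of the episode below 0.03 m and angle between each of timer, cone, cyl_short, cyl_tall, cube, pyramid's own z axis and vertical below 0.1 rad and distance of each of cone, cyl_short, cyl_tall, cube, pyramid from where it was at the start of the episode below 0.008 m and linear speed of each of cone, cyl_short, cyl_tall, cube, pyramid, timer below 0.02 m/s and distance of each of tumbler, jar, brush from where it was at the start of the episode below 0.02 m); the robot touches nothing.
It fails at once if the robot touches a plaster model (contact force between any of the fingers, the arm and cone above 0.3 N or contact force between any of the fingers, the arm and cyl_short above 0.3 N or contact force between any of the fingers, the arm and cyl_tall above 0.3 N or contact force between any of the fingers, the arm and cube above 0.3 N or contact force between any of the fingers, the arm and pyramid above 0.3 N).
It fails at once if a plaster model is moved more than 8 mm (distance of any of cone, cyl_short, cyl_tall, cube, pyramid from where it was at the start of the episode above 0.008 m).
It fails at once if the timer is lifted, tipped or shoved more than 30 mm (height (world z) of timer above 0.01 m or distance of timer from where it was at the start of the episode above 0.03 m or angle between timer's own z axis and vertical above 0.2 rad).
It fails at once if the tumbler, jar or brush is moved more than 20 mm (distance of any of tumbler, jar, brush from where it was at the start of the episode above 0.02 m).
It also fails if it takes over 56 s, if anything falls off the work surface, if the arm or the gripper's body presses on something with over 40 N, if the wrist force passes 120 N, or if a joint passes its speed limit or range.

ROBOT

A 7-joint arm with a two-finger parallel gripper is mounted at the origin on the work surface. World frame = base frame: x ahead of the robot, y to its left, z up, the work surface at z = 0. Lengths are in m, angles in rad, forces in N, time in s.
With the tool pointing down it reaches from about 0.35 to 0.9 m from the base axis. Payload 19.9 kg.
Tool frame: the origin (TCP) lies midway between the tips of the shut fingers; the grasp point (between the pads) lies robot.grip_depth behind it (robot.grip_depth is the distance from the TCP to the grasp point, in m); z points along the fingers, y is the direction in which the jaws open and shut (so a half turn about z gives the same grasp; the last joint's range is limited). The gripper opens to 94 mm and grips with 3 to 60 N. Pads are 16 mm wide; open, the fingers measure 119 mm over their backs; the gripper's body (75 mm by 177 mm) begins 78 mm behind the grasp point.
Start: joints at [-1.315, 0.417, -0.01, 1.614, 0.005, 1.111, -0.053], TCP at [0.183, 0.598, 0.205] pointing down, gripper open.
Joint ranges: [-2.81, 2.81], [-0.39, 2.02], [-1.27, 1.25], [0.06, 2.57], [-1.19, 4.33], [0.19, 2], [-2.82, 2.82]. Speed limits (rad/s): [1.89, 1.89, 2.39, 2.39, 3.01, 3.01, 3.01].

INTERFACE

Orientations are given as a unit quaternion [w, x, y, z].
In Python, from station import monitor, cams, job, spot_in, outline_of, robot gives the robot as it stands. The module is installed in compiled form; this text tells all that it offers.
- The arm moves only by the shell command python3 -m crank 'ROWS' [FORCE]. ROWS is JSON, a list of rows, each a list of 5 numbers: the shift along the tool's x, y, z in units of 40 mm (1.0 is 40 mm), then the turn about the tool's z in units of 6 degrees (1.0 is 6 degrees), then the opening, from -1 (shut) to 1 (fully open). A call has 1 to 12 rows; each row shifts and turns the commanded pose from where the row before left it, along the tool's axes as they then stand; what a row does not reach is not made up. A row lasts 1/10 s, in which the tool goes at most 50 mm and 8.59 degrees, less where a joint would pass 70% of its speed; a pose out of reach is approached as far as the arm can. A call is refused whole if a number of a shift passes 1 or a number of a turn 1, either way. A call with a gripper value outside its range is refused whole. The fingers move at their own pace and stop on an object; FORCE is the grip in N (left out, the last holds). Time passes only in rows, so rows that do not move let the fingers close. It gives the time, the measured TCP pose, the force and the opening at its end, in the units of the state.
- monitor.state(): the state, without advancing time (a new reading comes with each control period).
- cams.camera(name): name is "side" or "top" or "wrist"; returns a dict with "frame" (400x640x3 uint8, blue, green, red), "depth" (400x640 float32, m along the optical axis (not along the pixel's ray), 0 where there is no reading), "camera_matrix" (3x3 intrinsics, pixels), "dist" ([k1, k2, p1, p2, k3] as OpenCV has them; the pictures are not rectified), "origin" and "orientation" of the camera in the world; the wrist camera has in their place "T_tool_cam" (4x4, takes a point from camera to tool coordinates, whose origin is the TCP and whose axes are the flange's). Camera axes: x right, y up, looking along -z (the intrinsics and any distortion apply to the point x, -y, -z); pixel columns grow to the right and rows downward; lengths in m; the calibration is good to about 2 mm. A picture is of the moment at which its call begins: read the wrist's pose just before it.
- job.hand_in(): hands the job in, once; it reports no verdict.
Trained networks look in a picture, given as the dict that the camera call returned (one of the last four; its "shot" number tells which), for a name from the list of things; names that differ only in an ending like _2 or _b are one class to them, and where a whole thing is asked for, a point or a joint stands for the part that bears it (a point fixed in the world has none). Each returns a list of dicts, best first, with "conf" (0 to 1); they miss things now and then, are a little off and sometimes report something else, mostly with a low value. They report only what shows in the picture. A call takes as long as a camera call. They do not tell look-alikes from the thing itself.
- spot_in(label, picture): "bbox" ([centre column, centre row, width, height] in pixels, round what is visible of it).
- outline_of(label, picture): "mask" (400x640 bool, what is visible of it) and "bbox" ([centre column, centre row, width, height] in pixels, round what is visible of it).
The state is a dict: "t": time; "joint_positions": joint angles; "joint_velocities": joint speeds; "joint_efforts": joint torques, N m; "tool_pos": TCP position; "eef_rot": TCP orientation; "ft_force": force on the tool from outside, world axes, zero at the start; "moment": the same for the moment, N m; "opening": opening from 0.0 (shut) to 1.0 (fully open).
Only numpy, scipy, OpenCV 4.12 (cv2) and the standard library are available. Lean on these libraries where they do the work, as an engineer would, in place of code of your own. Each camera call takes 0.05 s, during which the arm holds its last target. There are 200 camera calls.

## Working session

There is one attempt and no reset: what is moved stays moved. The work goes in short steps, Python scripts to look and compute and a shell command to move; the robot and the scene stay as the last step left them, time stands still between calls to the robot, and variables do not carry over. Pictures are saved under pics/ and viewed, about 8 in all and at most 12, crops included, and the job is handed in when it is done.

```bash
mkdir -p pics; cat > h.py <<'E'
import numpy as np, cv2
from scipy.spatial.transform import Rotation as R
from station import monitor, cams, job, spot_in, outline_of, robot
def cloud(p):
    h,w=p["depth"].shape
    v,u=np.mgrid[0:h,0:w]
    q=cv2.undistortPoints(np.stack([u,v],-1).reshape(-1,1,2).astype(np.float64),np.array(p["camera_matrix"],float),np.array(p["dist"],float)).reshape(h,w,2)
    d=p["depth"]
    c=np.stack([q[...,0]*d,-q[...,1]*d,-d],-1)
    q=p["orientation"]
    M=np.array(q) if np.size(q)==9 else R.from_quat(np.roll(q,-1)).as_matrix()
    W=c@M.T+np.array(p["origin"]); W[d<=0]=np.nan
    return W
E
python3 - <<'E'
from h import *
s=monitor.state(); print(s["t"],s["tool_pos"],s["eef_rot"],s["opening"],robot.grip_depth)
for n in("top","side"):
    p=cams.camera(n); W=cloud(p); np.save(n+".npy",W)
    cv2.imwrite(f"pics/{n}.png",p["frame"])
    print(n,p["origin"],p["orientation"])
    for l in("cone","cyl_short","cyl_tall","cube","pyramid","timer","rocker_pad","tumbler","jar","brush"):
        for o in outline_of(l,p)[:3]:
            w=W[o["mask"]]; w=w[~np.isnan(w[:,0])]
            if len(w)<5: continue
            z=np.percentile(w[:,2],98); t=w[w[:,2]>z-.008]
            print(l,round(o["conf"],2),np.round(o["bbox"]),"z98",z.round(3),"topmean",t[:,:2].mean(0).round(3),"rng",np.percentile(w[:,:2],[2,98],axis=0).round(3).tolist())
E
```

```text
0.0 [0.18271453 0.59732141 0.20485105] [-3.74112021e-05  1.47852549e-01  9.89009242e-01 -5.83765754e-04] 0.9981335978221436 0.0188
top [0.3874647  0.03372688 1.34044503] [-0.69859939 -0.02887998  0.03763369  0.71393875]
cone 0.94 [345. 210.  22.  22.] z98 0.116 topmean [ 0.496 -0.064] rng [[0.462, -0.095], [0.527, -0.033]]
cyl_short 0.85 [300. 206.  19.  19.] z98 0.077 topmean [0.497 0.062] rng [[0.468, 0.035], [0.524, 0.091]]
cyl_short 0.64 [276. 163.  29.  27.] z98 0.112 topmean [0.641 0.138] rng [[0.605, 0.103], [0.674, 0.173]]
cyl_short 0.5 [167. 228.  31.  24.] z98 0.113 topmean [0.451 0.456] rng [[0.413, 0.421], [0.48, 0.495]]
cyl_tall 0.68 [323. 154.  23.  28.] z98 0.147 topmean [ 0.652 -0.006] rng [[0.623, -0.032], [0.678, 0.023]]
cube 0.58 [261. 205.  24.  23.] z98 0.078 topmean [0.514 0.188] rng [[0.482, 0.155], [0.546, 0.219]]
pyramid 0.59 [276. 164.  21.  22.] z98 0.112 topmean [0.641 0.138] rng [[0.606, 0.104], [0.673, 0.169]]
timer 0.9 [396. 254.  38.  48.] z98 0.078 topmean [ 0.32  -0.203] rng [[0.294, -0.272], [0.42, -0.172]]
timer 0.79 [455. 261.  52.  34.] z98 0.077
[... 2093 characters left out ...]
078 topmean [ 0.319 -0.204] rng [[0.301, -0.263], [0.411, -0.182]]
rocker_pad 0.71 [357. 178.  30.  40.] z98 0.109 topmean [0.64  0.133] rng [[0.605, 0.097], [0.665, 0.144]]
rocker_pad 0.68 [279. 369.  39.  63.] z98 0.077 topmean [ 0.314 -0.371] rng [[0.298, -0.468], [0.354, -0.352]]
tumbler 0.88 [278. 123.  27.  36.] z98 0.109 topmean [0.443 0.459] rng [[0.409, 0.418], [0.478, 0.499]]
tumbler 0.64 [329. 234.  24.  38.] z98 0.109 topmean [ 0.495 -0.071] rng [[0.466, -0.102], [0.525, -0.065]]
jar 0.62 [343. 131.  20.  24.] z98 0.061 topmean [0.657 0.411] rng [[0.632, 0.383], [0.701, 0.474]]
brush 0.61 [421. 337.  42.  80.] z98 0.022 topmean [ 0.659 -0.356] rng [[0.64, -0.467], [0.68, -0.272]]
```

View pics/top.png

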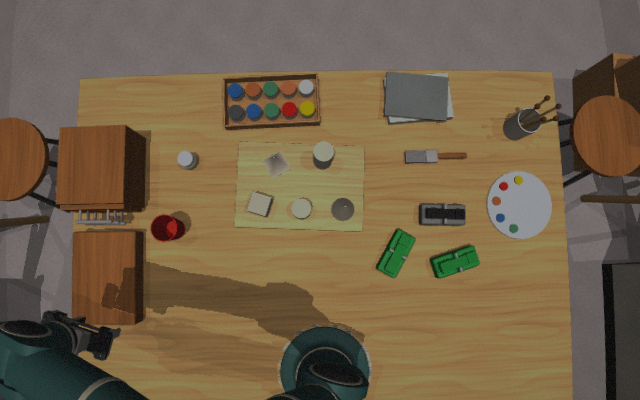

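View pics/side.png

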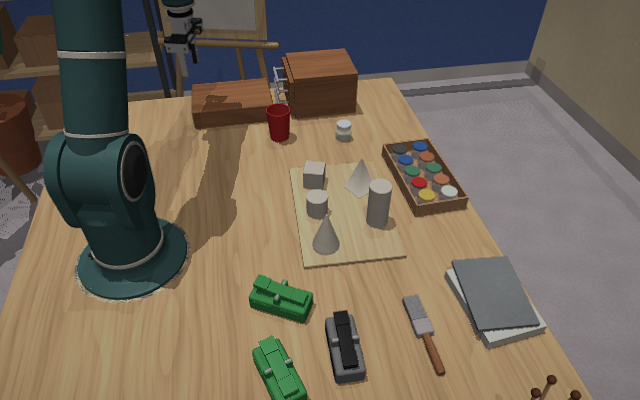

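The top view shows three timer-like things: green at (396,254), green at (455,261) and grey with a black bar at (442,214). In the side view these are at (281,299), (281,369) and (345,345). Only the grey one fits the description. The cone is at top (343,209), with round shading and no edges. The short cylinder is at (301,208), the pyramid at (276,163), the tall cylinder at (323,155) and the cube at (260,204). I'll confirm in one enlarged crop and start moving the arm.

```bash
python3 - <<'E'
from h import *
a=cv2.imread("pics/side.png"); b=cv2.imread("pics/top.png")
A=cv2.resize(a[145:400,235:435],None,fx=2,fy=2,interpolation=3)
B=cv2.resize(b[140:285,235:475][:, :],None,fx=1.66,fy=1.66,interpolation=3)
c=np.zeros((max(len(A),len(B)),A.shape[1]+B.shape[1],3),np.uint8); c[:len(A),:A.shape[1]]=A; c[:len(B),A.shape[1]:]=B
cv2.imwrite("pics/crop.png",c); print(c.shape)
for n in("top","side"):
    W=np.load(n+".npy"); m=(W[...,0]>.42)&(W[...,0]<.52)&(W[...,1]>-.46)&(W[...,1]<-.28)
    for y in np.arange(-.45,-.3,.015):
        k=m&(abs(W[...,1]-y)<.0075)&(W[...,2]>.045); w=W[k]
        if len(w): print(n,round(y,3),len(w),"x",np.percentile(w[:,0],[2,98]).round(3),"z",np.percentile(w[:,2],[10,50,90]).round(3))
E
python3 -m crank '[[-0.5,-0.57,0,0,-1],[-0.5,-0.57,0,0,-1],[-0.5,-0.57,0,0,-1],[-0.5,-0.57,0,0,-1],[-0.5,-0.57,0,0,-1],[-0.5,-0.57,0,0,-1],[-0.5,-0.57,0,0,-1],[-0.5,-0.57,0,0,-1],[-0.5,-0.57,0,0,-1],[-0.5,-0.57,0,0,-1],[-0.5,-0.57,0,0,-1],[-0.5,-0.57,0,0,-1]]'
```

```text
(510, 798, 3)
top -0.45 1 x [0.498 0.498] z [0.048 0.048 0.048]
top -0.435 46 x [0.442 0.495] z [0.046 0.06  0.063]
top -0.42 69 x [0.444 0.497] z [0.046 0.061 0.066]
top -0.405 66 x [0.447 0.499] z [0.046 0.062 0.065]
top -0.39 55 x [0.447 0.492] z [0.047 0.063 0.067]
top -0.375 100 x [0.443 0.501] z [0.058 0.064 0.068]
top -0.36 75 x [0.443 0.501] z [0.046 0.066 0.07 ]
top -0.345 54 x [0.451 0.497] z [0.047 0.07  0.075]
top -0.33 72 x [0.448 0.497] z [0.046 0.073 0.077]
top -0.315 74 x [0.445 0.502] z [0.045 0.068 0.079]
top -0.3 3 x [0.465 0.488] z [0.045 0.046 0.05 ]
side -0.45 1 x [0.451 0.451] z [0.047 0.047 0.047]
side -0.435 129 x [0.446 0.493] z [0.046 0.058 0.062]
side -0.42 128 x [0.449 0.494] z [0.055 0.061 0.064]
side -0.405 107 x [0.447 0.499] z [0.046 0.062 0.065]
side -0.39 147 x [0.447 0.499] z [0.046 0.062 0.065]
side -0.375 213 x [0.443 0.502] z [0.051 0.063 0.067]
side -0.36 106 x [0.449 0.492] z [0.063 0.067 0.07 ]
side -0.345 126 x [0.453 0.498] z [0.047 0.071 0.074]
side -0.33 127 x [0.449 0.499] z [0.046 0.074 0.076]
side -0.315 62 x [0.446 0.5  ] z [0.045 0.074 0.077]
t: 2.3
tool_pos: [0.3327, 0.2647, 0.2057]
eef_rot: [0.0, 0.148, 0.989, 0.0]
ft_force: [1.1, 0.9, -0.7]
opening: 0.022
```

View pics/crop.png

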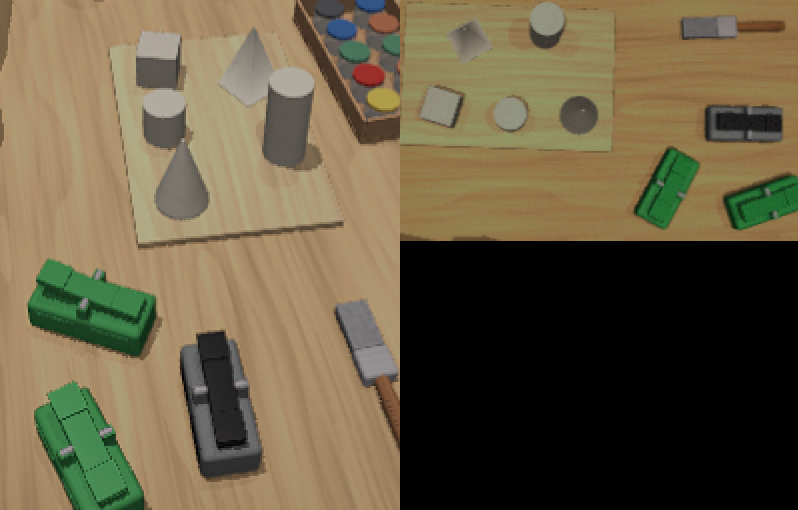

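The crop confirms it. The round cone is at crop (181,180), the four-sided pyramid at (250,65), the short cylinder at (164,117) and the grey timer at (220,405). The timer's raised pad is its end nearest the board, at about (0.473, -0.332).

```bash
python3 -m crank '[[-0.53,-0.56,0,0,-1],[-0.53,-0.56,0,0,-1],[-0.53,-0.56,0,0,-1],[-0.53,-0.56,0,0,-1],[-0.53,-0.56,0,0,-1],[-0.53,-0.56,0,0,-1],[-0.53,-0.56,0,0,-1],[-0.53,-0.56,0,0,-1],[-0.53,-0.56,0,0,-1],[-0.53,-0.56,0,0,-1],[-0.53,-0.56,0,0,-1],[-0.53,-0.56,0,0,-1]]'; python3 -m crank '[[0,0,0,0,-1],[0,0,0,0,-1]]'
```

```text
t: 3.5
tool_pos: [0.4975, -0.0668, 0.2057]
eef_rot: [0.0, 0.148, 0.989, 0.0]
ft_force: [-0.8, 0.2, 0.0]
opening: 0.003
t: 3.7
tool_pos: [0.4969, -0.066, 0.2054]
eef_rot: [-0.0, 0.148, 0.989, -0.0]
ft_force: [-1.1, 0.1, 0.2]
opening: 0.004
```

Next I lower to TCP z ≈ 0.148 (58 mm down) and hold for more than 2 s.

```bash
python3 -m crank '[[0,0,0.3,0,-1],[0,0,0.3,0,-1],[0,0,0.3,0,-1],[0,0,0.3,0,-1],[0,0,0.2,0,-1],[0,0,0,0,-1]]'; python3 - <<'E'
from h import *
p=cams.camera("side"); cv2.imwrite("pics/cone.png",cv2.resize(p["frame"][60:300,200:440],None,fx=2,fy=2))
E
python3 -m crank '[[0,0,0,0,-1],[0,0,0,0,-1],[0,0,0,0,-1],[0,0,0,0,-1],[0,0,0,0,-1],[0,0,0,0,-1],[0,0,0,0,-1],[0,0,0,0,-1],[0,0,0,0,-1],[0,0,0,0,-1],[0,0,0,0,-1],[0,0,0,0,-1]]'; python3 -m crank '[[0,0,0,0,-1],[0,0,0,0,-1],[0,0,0,0,-1],[0,0,0,0,-1],[0,0,0,0,-1],[0,0,0,0,-1],[0,0,0,0,-1],[0,0,0,0,-1],[0,0,0,0,-1],[0,0,0,0,-1]]'
```

```text
t: 4.3
tool_pos: [0.4963, -0.0656, 0.1483]
eef_rot: [-0.001, 0.148, 0.989, -0.0]
ft_force: [-0.3, -0.2, 0.9]
opening: 0.01
t: 5.55
tool_pos: [0.4969, -0.0656, 0.1495]
eef_rot: [0.0, 0.148, 0.989, -0.0]
ft_force: [-0.1, -0.2, 1.3]
opening: 0.002
t: 6.55
tool_pos: [0.497, -0.0656, 0.1495]
eef_rot: [0.0, 0.148, 0.989, -0.0]
ft_force: [-0.3, -0.3, -0.1]
opening: 0.006
```

View pics/cone.png

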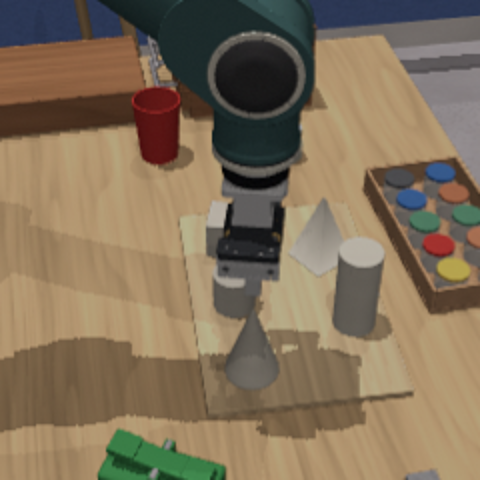

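The fingertips hang just above the cone tip (crop 253,300), with clearance and nothing touched. Now the short cylinder: rise 40 mm, cross, lower and hold.

```bash
python3 -m crank '[[0,0,-0.5,0,-1],[0,0,-0.5,0,-1],[0.15,0.5,0,0,-1],[0.15,0.5,0,0,-1],[0.15,0.5,0,0,-1],[0.15,0.5,0,0,-1],[0.15,0.5,0,0,-1],[0.15,0.46,0,0,-1],[0,0,0,0,-1],[0,0,0,0,-1]]'; python3 -m crank '[[0,0,0.4,0,-1],[0,0,0.4,0,-1],[0,0,0.4,0,-1],[0,0,0.4,0,-1],[0,0,0.4,0,-1],[0,0,0.3,0,-1],[0,0,0,0,-1]]';  python3 - <<'E'
from h import *
p=cams.camera("side"); cv2.imwrite("pics/cyl.png",cv2.resize(p["frame"][60:300,200:440],None,fx=2,fy=2))
E
python3 -m crank '[[0,0,0,0,-1],[0,0,0,0,-1],[0,0,0,0,-1],[0,0,0,0,-1],[0,0,0,0,-1],[0,0,0,0,-1],[0,0,0,0,-1],[0,0,0,0,-1],[0,0,0,0,-1],[0,0,0,0,-1],[0,0,0,0,-1],[0,0,0,0,-1]]'; python3 -m crank '[[0,0,0,0,-1],[0,0,0,0,-1],[0,0,0,0,-1],[0,0,0,0,-1],[0,0,0,0,-1],[0,0,0,0,-1],[0,0,0,0,-1],[0,0,0,0,-1],[0,0,0,0,-1],[0,0,0,0,-1]]'
```

```text
t: 7.55
tool_pos: [0.4971, 0.0579, 0.1895]
eef_rot: [0.0, 0.148, 0.989, -0.0]
ft_force: [-0.2, -1.1, -0.4]
opening: 0.002
t: 8.25
tool_pos: [0.4965, 0.0572, 0.0963]
eef_rot: [-0.001, 0.148, 0.989, -0.001]
ft_force: [-0.4, 0.7, -0.3]
opening: 0.006
t: 9.5
tool_pos: [0.4971, 0.0581, 0.0975]
eef_rot: [0.0, 0.148, 0.989, -0.0]
ft_force: [0.3, -0.0, -0.2]
opening: 0.005
t: 10.5
tool_pos: [0.4971, 0.0581, 0.0975]
eef_rot: [0.0, 0.148, 0.989, -0.0]
ft_force: [0.0, 0.4, 0.4]
opening: 0.004
```

View pics/cyl.png

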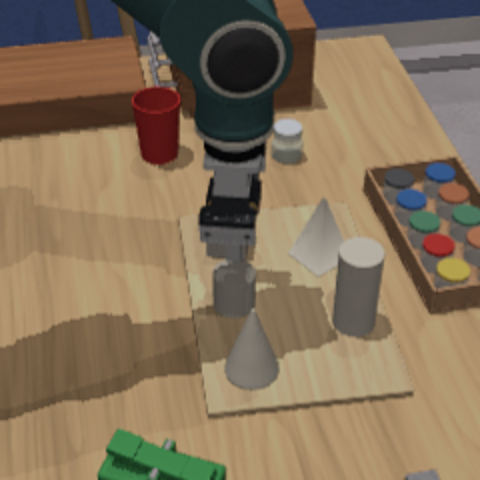

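The fingertips are centred above the short cylinder (crop 235,262) with a visible gap. Now rise 110 mm and go over the timer pad.

```bash
python3 -m crank '[[0,0,-0.55,0,-1],[0,0,-0.55,0,-1],[0,0,-0.55,0,-1],[0,0,-0.55,0,-1],[0,0,-0.55,0,-1]]'; python3 -m crank '[[-0.19,-0.79,0,0,-1],[-0.19,-0.79,0,0,-1],[-0.19,-0.79,0,0,-1],[-0.19,-0.79,0,0,-1],[-0.19,-0.79,0,0,-1],[-0.19,-0.79,0,0,-1],[-0.19,-0.79,0,0,-1],[-0.19,-0.79,0,0,-1],[-0.19,-0.79,0,0,-1],[-0.19,-0.79,0,0,-1],[-0.19,-0.79,0,0,-1],[-0.19,-0.79,0,0,-1]]'; python3 -m crank '[[0,0,0.5,0,-1],[0,0,0.5,0,-1],[0,0,0.5,0,-1],[0,0,0.5,0,-1],[0,0,0.5,0,-1],[0,0,0,0,-1],[0,0,0,0,-1]]'
python3 - <<'E'
from h import *
p=cams.camera("side"); cv2.imwrite("pics/pad.png",cv2.resize(p["frame"][200:400,240:440],None,fx=2.5,fy=2.5))
E
```

```text
t: 11.0
tool_pos: [0.497, 0.0581, 0.2084]
eef_rot: [0.0, 0.148, 0.989, -0.0]
ft_force: [-0.4, -0.2, 0.5]
opening: 0.002
t: 12.2
tool_pos: [0.4733, -0.3324, 0.2075]
eef_rot: [0.0, 0.148, 0.989, 0.0]
ft_force: [0.3, -0.2, 0.2]
opening: 0.003
t: 12.9
tool_pos: [0.4734, -0.3314, 0.1079]
eef_rot: [-0.0, 0.148, 0.989, -0.0]
ft_force: [-0.2, 0.5, 0.1]
opening: 0.003
```

View pics/pad.png

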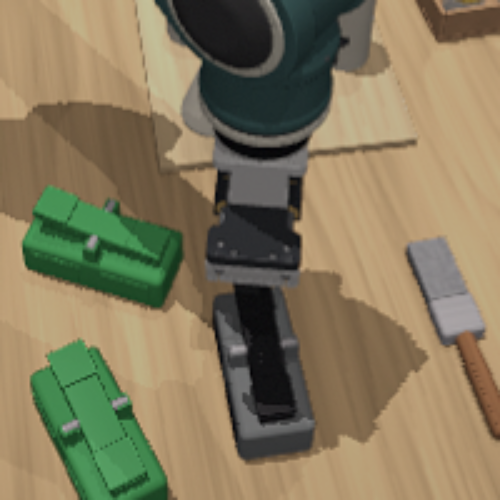

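The hand is over the raised pad of the grey timer (crop 260,285), clear of both green ones. I'll press slowly.

```bash
python3 -m crank '[[0,0,0.35,0,-1],[0,0,0.35,0,-1],[0,0,0.08,0,-1],[0,0,0.08,0,-1],[0,0,0.08,0,-1],[0,0,0,0,-1]]'; python3 -m crank '[[0,0,0.05,0,-1],[0,0,0.05,0,-1],[0,0,0,0,-1]]';python3 -m crank '[[0,0,0.05,0,-1],[0,0,0.05,0,-1],[0,0,0,0,-1]]'
```

```text
t: 13.55
tool_pos: [0.4734, -0.3312, 0.0697]
eef_rot: [-0.0, 0.148, 0.989, -0.0]
ft_force: [0.4, 0.2, -0.3]
opening: 0.005
t: 13.85
tool_pos: [0.4735, -0.3311, 0.0658]
eef_rot: [0.0, 0.148, 0.989, -0.0]
ft_force: [0.4, 0.1, -0.8]
opening: 0.009
t: 14.15
tool_pos: [0.4736, -0.3311, 0.0619]
eef_rot: [0.0, 0.148, 0.989, 0.0]
ft_force: [-0.9, 2.1, 4.2]
opening: 0.006
```

```bash
python3 -m crank '[[0,0,0.03,0,-1],[0,0,0,0,-1]]';python3 -m crank '[[0,0,0.03,0,-1],[0,0,0,0,-1]]'
```

```text
t: 14.35
tool_pos: [0.4738, -0.3312, 0.0614]
eef_rot: [0.0, 0.148, 0.989, 0.0]
ft_force: [-3.3, 4.6, 15.0]
opening: 0.004
t: 14.55
tool_pos: [0.4739, -0.3313, 0.0609]
eef_rot: [0.001, 0.148, 0.989, 0.0]
ft_force: [-6.3, 8.1, 30.5]
opening: 0.005
```

The force has climbed to 30 N with almost no further travel, so the bar is at its stop. Now lift straight up and draw back.

```bash
python3 -m crank '[[0,0,-0.1,0,-1],[0,0,-0.3,0,-1],[0,0,-0.6,0,-1],[0,0,-0.8,0,-1],[0,0,-0.8,0,-1],[0,0,-0.8,0,-1],[0,0,-0.8,0,-1],[0.5,0,0,0,-1],[0.5,0,0,0,-1],[0.4,0,0,0,-1],[0,0,0,0,-1],[0,0,0,0,-1]]'
python3 - <<'E'
from h import *
for n in("top","side"):
    p=cams.camera(n); W=cloud(p); np.save(n+"2.npy",W); O=np.load(n+".npy")
    if n=="side": cv2.imwrite("pics/end.png",cv2.resize(p["frame"][140:400,235:435],None,fx=2.2,fy=2.2))
    for A in(O,W):
        m=(A[...,0]>.42)&(A[...,0]<.52)&(A[...,1]>-.46)&(A[...,1]<-.28)&(A[...,2]>.03)&(A[...,2]<.09)
        w=A[m]; print(n,"box",np.percentile(w[:,:2],[2,98],axis=0).round(3).tolist(),[np.median(w[(abs(w[:,1]-y)<.008)&(abs(w[:,0]-.473)<.012),2]).round(3) for y in(-.43,-.33)])
        for l,x,y in(("cone",.496,-.066),("short",.496,.058),("tall",.651,-.008),("cube",.513,.184),("pyr",.64,.134)):
            w=A[(np.hypot(A[...,0]-x,A[...,1]-y)<.055)&(A[...,2]>.025)&(A[...,2]<.16)]
            if len(w): print(" ",l,w.mean(0).round(4),end="")
        print()
E
```

```text
t: 15.75
tool_pos: [0.4203, -0.3148, 0.228]
eef_rot: [0.0, 0.148, 0.989, -0.0]
ft_force: [1.0, 0.3, 0.0]
opening: 0.002
top box [[0.439, -0.438], [0.503, -0.307]] [np.float64(0.061), np.float64(0.074)]
  cone [ 0.4931 -0.0625  0.0617]  short [0.4959 0.062  0.0713]  tall [ 0.6461 -0.0049  0.1268]  cube [0.5121 0.1861 0.0703]  pyr [0.6354 0.1356 0.0609]
top box [[0.441, -0.432], [0.503, -0.306]] [np.float64(nan), np.float64(nan)]
  cone [ 0.4927 -0.0621  0.0625]  short [0.496  0.062  0.0716]  tall [ 0.646  -0.005   0.1265]  cube [0.5121 0.1861 0.0706]  pyr [0.6354 0.1355 0.0606]
side box [[0.44, -0.445], [0.502, -0.315]] [np.float64(0.059), np.float64(0.074)]
  cone [ 0.4927 -0.0819  0.06  ]  short [0.4947 0.0482 0.0593]  tall [ 0.6468 -0.0236  0.1003]  cube [0.5106 0.1727 0.0591]  pyr [0.6364 0.1234 0.06  ]
side box [[0.44, -0.445], [0.502, -0.314]] [np.float64(0.072), np.float64(0.062)]
  cone [ 0.5156 -0.085   0.0396]  tall [ 0.6467 -0.0234  0.1003]  pyr [0.6364 0.1235 0.0603]
  return _methods._mean(a, axis=axis, dtype=dtype,
  ret = ret.dtype.type(ret / rcount)
```

View pics/end.png

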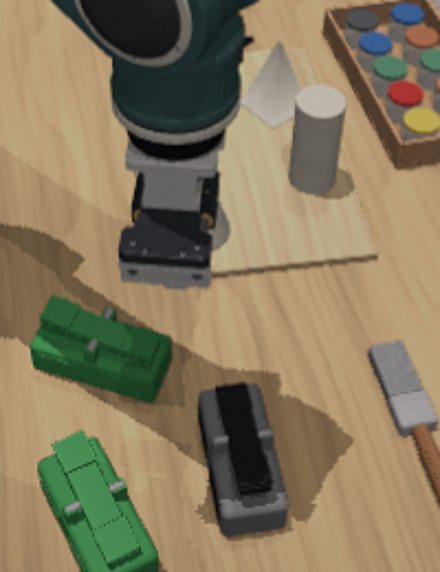

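The bar has tilted over: in the side view the start end went from 74 to 62 mm and the other end from 59 to 72 mm. The timer has not moved and the hand is clear, so I'm handing in.

```bash
python3 -c "
from station import job; print(job.hand_in())"
```

```text
the job is handed in; nothing more can be done
None
```

I pointed at the cone tip, then at the middle of the shorter cylinder's top. The closed fingertips stood about 26 mm above each and held still for over 2 s. I then pressed the raised end of the grey timer's bar to its stop, drew the hand up and back, and handed in at about 16 s; no verdict was given.

**Timer:** the pressing force rose to 30 N with almost no further travel, well above the 1–2 N needed but under the 40 N limit. The side camera showed the start end going down from 74 to 62 mm and the other end rising from 59 to 72 mm, about 0.28 rad. The timer itself stayed within about 1 mm.

**Plaster models:** the top camera put all five within 1 mm of where they began. No contact force showed while pointing.

**Checks that failed or disagreed:**
- The arm blocked the top camera's view of the bar and the side camera's view of the cone, short cylinder and cube, so each of those rests on one camera.
- The two cameras differed by up to 9 mm in y on the models at the start. I aimed between them, well inside the 30 mm tolerance.
- I did not measure the tumbler, jar and brush again at the end. The hand never came near them.

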